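Let the wire guard down in the UV case and hold the lamp lid up

ROBOT

A 7-joint arm with a two-finger parallel gripper is mounted at the origin on the work surface. World frame = base frame: x ahead of the robot, y to its left, z up, the work surface at z = 0. Lengths are in m, angles in rad, forces in N, time in s.
With the tool pointing down it reaches from about 0.375 to 0.925 m from the base axis. Payload 3.1 kg.
Tool frame: the origin (TCP) lies between the finger pads; the fingertips stand 14 mm ahead of it and the grasp point (between the pads) lies 5 mm behind it; z points along the fingers, y is the line along which they close (so a half turn about z gives the same grasp; the last joint's range is limited). The gripper opens to 85 mm and grips with 20 to 120 N. Pads are 22 mm wide; open, the fingers measure 114 mm over their backs; the gripper's body (76 mm by 85 mm) begins 54 mm behind the grasp point. The pads swing forward as they close: fully open they stand 13 mm farther back than shut.
Start: joints at [1.177, 0.383, 0.044, 1.598, -0.018, 1.161, -0.05], TCP at [0.189, -0.622, 0.245] pointing down, gripper open.
Joint ranges: [-2.61, 2.61], [-0.41, 2.15], [-1.48, 1.57], [0, 2.5], [-1.57, 4.71], [0.05, 1.97], [-2.85, 2.85]. Speed limits (rad/s): [2.79, 2.79, 3.14, 3.14, 3.14, 3.14, 3.14].

INTERFACE

Orientations are given as a rotation vector (axis times angle).
In Python, from cell import ctrl gives the robot as it stands.
- The arm moves only by the tool move_arm, never from a script. Its argument "moves" is a list of rows, each an object of numbers: "jaw": the finger opening in m, from 0 to 0.0854; "dx", "dy", "dz": the shift along the tool's x, y, z in m; "twist": the turn about the tool's z in degrees. In form: [{"jaw": .., "dx": .., "dy": .., "dz": .., "twist": ..}, ...]. A call has 1 to 10 rows; each row shifts and turns the commanded pose from where the row before left it, along the tool's axes as they then stand; what a row does not reach is not made up. A row lasts 1/8 s, in which the tool goes at most 62.5 mm and 10.7 degrees, less where a joint would pass 70% of its speed; a pose out of reach is approached as far as the arm can. A call with a gripper value outside its range is refused whole. The fingers move at their own pace and stop on an object; "force" is the grip in N (left out, the last holds). Time passes only in rows, so rows that do not move let the fingers close. It gives the time, the measured TCP pose, the force, the opening and the grip force at its end, in the units of the state.
- ctrl.read_state(): the state, without advancing time (a new reading comes with each control period).
- ctrl.read_camera(name): name is "scene" or "top" or "wrist"; returns (picture, depth): 400x640x3 uint8, red, green, blue; 400x640 float32, m along the optical axis (not along the pixel's ray), 0 where there is no reading.
- ctrl.calibration(name): a dict with "vertical_fov" (degrees; the focal length in pixels is half the picture's height over the tangent of half this angle, whatever the lens; pixels are square), "cx", "cy" (the principal point, pixels), "origin" and "attitude" of the camera in the world. Camera axes: x right, y up, looking along -z (the intrinsics and any distortion apply to the point x, -y, -z); pixel columns grow to the right and rows downward; lengths in m; the calibration is good to about 2 mm. The wrist camera is an equidistant fisheye: a pixel r from the principal point sees the ray r / f radians off the axis. A picture is of the moment at which its call begins: read the wrist's pose just before it. calibration takes no time and is no camera call; for the wrist camera it gives the pose at the moment of the call.
- ctrl.hand_in(): hands the job in; it is judged then, once.
The state is a dict: "time": time; "joint_pos": joint angles; "dq": joint speeds; "tau": joint torques, N m; "ee_pos": TCP position; "tool_rot": TCP orientation; "contact_force": force on the tool from outside, world axes, zero at the start; "torque": the same for the moment, N m; "opening": finger opening in m; "grip_force": force on a finger pad.
Only numpy, scipy, OpenCV 4.12 (cv2) and the standard library are available. Lean on these libraries where they do the work, as an engineer would, in place of code of your own. Each camera call takes 0.05 s, during which the arm holds its last target. There are 200 camera calls.

TASK

The UV sanitising case stands open with its wire guard hooked up inside the lamp lid. Without letting them drop, lower the lid and guard together until the case is fully shut, and only then push the sliding catch on top of the lid all the way to the other end of its slot, so that it lets go of the guard. Then raise the lamp lid alone by its handle to half open (about 45 degrees), leaving the guard lying flat over the case, and finish while still holding the lid there by the handle; leave the other things on the table where they are.

Things in the scene. Friction and masses are not known exactly. Their poses are not given: they have to be found in the camera images.
- hinge (a point): fixed point on the hinge line of the black case, middle of the back top edge of its base, 80 mm above the table. The base (200 mm front to back, 300 mm along the hinge, 80 mm high) does not move. Axes: x from the case's front to its back, y along the hinge line, z up. Lamp lid and guard both turn about this line
- lamp_lid (a joint): opening angle of the lamp lid (outer lid, black tray 200 x 300 x 45 mm with lamp tubes inside, about 0.7 kg): 0 fully shut, 1.57 upright, stop at 1.8; starts between 1.25 and 1.45. The hinge is slightly stiff: the lid stays by itself where it starts, near balance, but falls shut if let go below about 1.0. Shut, its top face is 125 mm above the table
- lid_handle: handle of the lamp lid: round bare steel bar, diameter 12 mm, parallel to the hinge, 90 mm clear between its two feet, 45 mm in front of the lid's front face. Origin at mid-bar; y along the bar, x towards the lid. Lid shut: 245 mm in front of the hinge line (its -x) and 25 mm above it, 105 mm above the table. It swings with the lid and may turn in the fingers
- catch (a joint): position of the sliding catch in the lid's top (m): at 0 its hook is under the guard, which then goes where the lid goes; at 0.028, the other end of the slot, the guard is free (free from about 0.013 on). It starts between 0 and 0.004, stays where it is left and needs about 2 N to slide
- catch_knob (a point): the catch's bare metal knob in the lid's top: diameter 18 mm, 22 mm tall, upright when the lid is shut; the point is on its axis 12 mm above the lid's top face, 170 mm in front of the hinge line, near mid-lid. z out of the top face, y along the slot; the slot is parallel to the hinge and sliding from 0 to 0.028 moves the knob 28 mm to +y (also +y of the hinge)
- guard_front (a point): middle of the front bar of the wire guard, the inner lid: aluminium frame 182 x 282 mm with steel wires, 5 mm thick, about 0.2 kg, hinged on the lamp lid's hinge line, 184 mm from it. z is the guard's normal, straight up when it lies flat on the ledge inside the case (point then 76 mm above the table). When not hooked it falls shut
- meter: bystander: grey hand-held light meter, 130 x 66 x 28 mm, lying on the table; origin under its centre
- screwdriver: bystander: screwdriver lying on the table; origin under its middle
- carton: bystander: cardboard carton of spare tubes, 50 x 240 x 50 mm; origin under its centre
- wipes: bystander: white can of wipes, 76 mm diameter, 130 mm high, upright; origin under its centre

How it is judged:
By the outcome, as a careful person would: the job done as asked, in the order asked, and still so for the second after the job is handed in, while the arm keeps its last pose, push and grip.
It also fails if it takes over 62 s, if anything falls off the work surface, if the arm or the gripper's body presses on something with over 40 N, if the wrist force passes 120 N, or if a joint passes its speed limit or range.

## Working session

There is one attempt and no reset: what is moved stays moved. The work goes in short steps, Python scripts to look and compute and a tool call to move; the robot and the scene stay as the last step left them, time stands still between calls to the robot, and variables do not carry over. Pictures are saved under pics/ and viewed, at most 10 in all, crops included, and the job is handed in when it is done.

Besides the shell and the picture viewer there is one more tool, called after "Call:" by a JSON object that holds its "fn" and its "kwargs", one argument or row to a line. move_arm: Moves the arm, as the interface text tells. Its arguments: {"type":"object","properties":{"moves":{"type":"array"},"force":{"type":"number"}},"required":["moves"]}

```bash
ls; mkdir -p pics
cat > h.py <<'E'
import numpy as np, cv2
from cell import ctrl
from scipy.spatial.transform import Rotation as R
E
python3 - <<'E'
from h import *
print(ctrl.read_state())
for n in ("scene","top"):
    c=ctrl.calibration(n);print(n,c)
    p,d=ctrl.read_camera(n);cv2.imwrite(f"pics/{n}0.png",p[:,:,::-1]);np.savez(f"{n}0.npz",p=p,d=d)
E
```

```text
pics
{'time': 0.0, 'joint_pos': array([ 1.17717225,  0.3838499 ,  0.04383017,  1.59963913, -0.01793402,
        1.16116026, -0.04990936]), 'dq': array([-1.17658082e-03, -7.37535246e-04,  1.44644515e-05, -1.83100395e-04,
       -1.68430321e-03, -4.28372918e-04,  1.46265122e-03]), 'tau': array([ 7.16840731e-06, -4.33468580e+01,  1.02448303e+00, -2.49513906e+01,
        1.06467467e-02,  1.13366733e-02, -2.80646930e-06]), 'ee_pos': array([ 0.18922891, -0.6208762 ,  0.24384721]), 'tool_rot': array([-3.10468774e+00, -4.62693223e-01,  7.88884394e-04]), 'contact_force': array([-0.90191248, -0.05553297,  0.77317136]), 'torque': array([ 0.01155605, -0.01903578, -0.02853136]), 'grip_force': 0.0, 'opening': 0.08522721343722235}
scene {'vertical_fov': 52.85392543617885, 'cx': 319.0940090686624, 'cy': 198.67338898366862, 'origin': array([ 0.99351505, -0.42769838,  0.80900864]), 'attitude': array([0.67447816, 0.27501029, 0.77878902])}
top {'vertical_fov': 44.3018514163555, 'cx': 315.577228866132, 'cy': 205.25008789396108, 'origin': array([ 0.21926705, -0.00370294,  1.58821769]), 'attitude': array([ 0.1598589 , -0.16874855, -1.63224319])}
```

View pics/scene0.png

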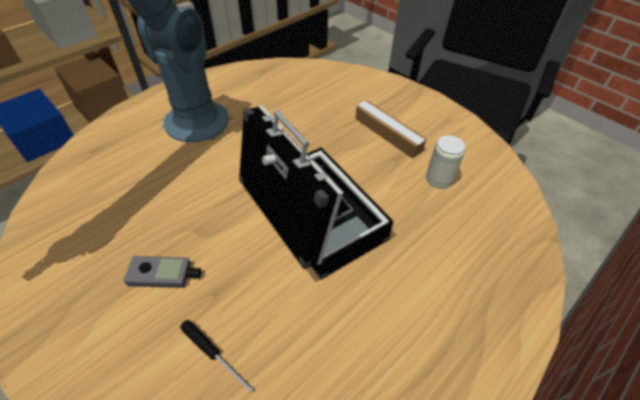

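View pics/top0.png

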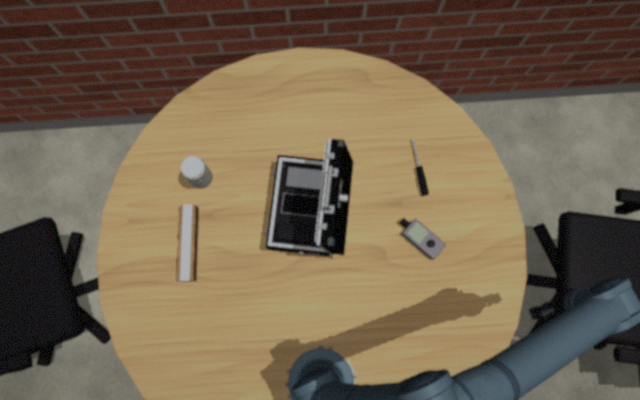

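The scene view shows the open case, with the lid outer face towards the camera (handle at about 290,135, knob at about 268,160). The top view shows the base's front edge at column ~270 (world +y side) and the handle at about (335,185). The hinge therefore runs roughly along world x, with the hinge's +y ≈ world +x.

```bash
cat >> h.py <<'E'
def cloud(n,d,c=None):
    c=c or ctrl.calibration(n); f=200/np.tan(np.radians(c["vertical_fov"]/2))
    v,u=np.mgrid[:400,:640]
    P=np.stack([(u-c["cx"])/f*d,-(v-c["cy"])/f*d,-d],-1)
    return P@R.from_rotvec(c["attitude"]).as_matrix().T+c["origin"]
E
python3 - <<'E'
from h import *
W={}
for n in ("scene","top"):
    z=np.load(f"{n}0.npz");P=cloud(n,z["d"]);W[n]=P
    t=P[(abs(P[...,2])<.01)&(z["d"]>0)];print(n,"table z",np.median(t[:,2]),len(t))
z=np.load("top0.npz");P=W["top"];g=z["p"].mean(-1)
m=np.zeros((400,640),bool);m[140:265,255:360]=1
m&=(abs(P[...,2]-.08)<.012)
q=P[m];print(len(q),"rim x,y range",np.percentile(q,[0,2,50,98,100],axis=0).round(3))
r=cv2.minAreaRect((q[:,:2]*1000).astype(np.float32));print(r,cv2.boxPoints(r).round(0))
print("top view pts:")
for uv in [(278,157),(267,248),(325,160),(328,252),(273,200),(330,145),(322,243)]:
    print(uv,P[uv[1],uv[0]].round(3))
z=np.load("scene0.npz");P=W["scene"]
for uv in [(250,120),(247,180),(300,250),(320,262),(318,230),(262,140),(290,135),(303,158),(277,120),(268,160),(268,157),(322,200),(263,108),(352,190)]:
    print(uv,P[uv[1],uv[0]].round(3),z["p"][uv[1],uv[0]])
m=np.zeros((400,640),np.uint8);cv2.fillPoly(m,[np.array([(250,125),(245,178),(315,255),(322,210)])],1)
q=P[(m>0)&(z["p"].mean(-1)<25)]
for _ in range(5):
    c=q.mean(0);n_=np.linalg.svd(q-c)[2][2];e=(q-c)@n_;q=q[abs(e)<max(2*e.std(),.002)]
print("lid plane",c,n_,e.std(),len(q))
for n,b in (("scene",(215,90,405,285)),("top",(250,125,370,270))):
    p=cv2.imread(f"pics/{n}0.png")[b[1]:b[3],b[0]:b[2]];p=cv2.convertScaleAbs(cv2.resize(p,None,fx=3,fy=3,interpolation=2),alpha=1.6,beta=20);cv2.imwrite(f"pics/{n}c.png",p)
a=cv2.imread("pics/scenec.png")[:585];b=cv2.imread("pics/topc.png")
cv2.imwrite("pics/sc.png",a)
E
```

```text
scene table z -0.0005903045034678644 142148
top table z 0.0001485747818257277 110337
1030 rim x,y range [[ 0.373 -0.146  0.068]
 [ 0.388 -0.057  0.069]
 [ 0.543  0.085  0.076]
 [ 0.703  0.133  0.087]
 [ 0.711  0.142  0.092]]
((542.0819702148438, -4.522674560546875), (244.69314575195312, 302.02813720703125), 79.83587646484375) [[ 372.  -98.]
 [ 669. -152.]
 [ 712.   89.]
 [ 415.  143.]]
top view pts:
(278, 157) [0.701 0.086 0.084]
(267, 248) [0.415 0.138 0.055]
(325, 160) [ 0.624 -0.056  0.268]
(328, 252) [ 0.381 -0.05   0.134]
(273, 200) [0.563 0.11  0.075]
(330, 145) [ 0.665 -0.073  0.274]
(322, 243) [ 0.39  -0.031  0.28 ]
(250, 120) [ 0.414 -0.064  0.278] [9 5 4]
(247, 180) [ 0.413 -0.096  0.118] [ 6  0 12]
(300, 250) [ 0.646 -0.138  0.123] [0 4 0]
(320, 262) [ 0.677 -0.11   0.083] [81 82 79]
(318, 230) [ 0.675 -0.116  0.199] [7 6 4]
(262, 140) [ 0.465 -0.075  0.262] [7 6 7]
(290, 135) [0.254 0.169 0.002] [181 153 112]
(303, 158) [ 0.589 -0.073  0.297] [90 92 90]
(277, 120) [ 0.486 -0.048  0.311] [106 100  87]
(268, 160) [ 0.521 -0.104  0.264] [168 167 160]
(268, 157) [ 0.518 -0.101  0.268] [200 201 193]
(322, 200) [ 0.676 -0.108  0.281] [38 38 39]
(263, 108) [ 0.4   -0.019  0.278] [200 194 181]
(352, 190) [0.564 0.111 0.049] [110 108 105]
lid plane [ 0.5506279  -0.10435291  0.19879993] [ 0.17202866  0.96316112 -0.20670462] 0.0006156284393060424 3454
```

View pics/sc.png

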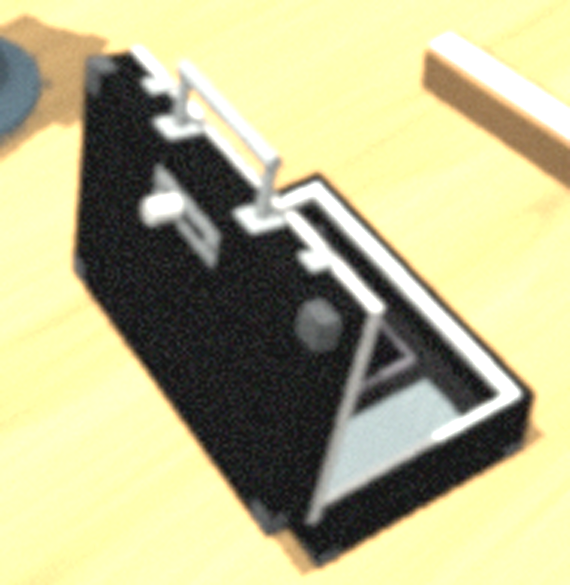

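The crop confirms the geometry: the handle bar runs from about scene px (276,113) to (307,144), with the knob at the near end of its slot. The lid plane gives θ≈1.36. Next I'll fix the hinge, then the handle and the knob by ray casting.

```bash
cat >> h.py <<'E'
xh=np.array([-.178,-.984,0]);yh=np.array([.984,-.178,0]);H=np.array([.528,-.081,.08])
def un(th): z=np.array([0,0,1]);return -xh*np.cos(th)+z*np.sin(th), xh*np.sin(th)+z*np.cos(th)
def handle(th,a=.245,b=.025): u,n=un(th);return H+a*u+b*n
def ray(name,uv,c=None):
    c=c or ctrl.calibration(name);f=200/np.tan(np.radians(c["vertical_fov"]/2));x,y=(uv[0]-c["cx"])/f,(uv[1]-c["cy"])/f
    if name=="wrist":
        r=np.hypot(x,y);k=np.sin(r)/r if r>1e-9 else 1;v=np.array([x*k,-y*k,-np.cos(r)])
    else: v=np.array([x,-y,-1])
    return np.array(c["origin"]),R.from_rotvec(c["attitude"]).as_matrix()@v
def hit(o,v,p,n): return o+v*(np.dot(p-o,n)/np.dot(v,n))
def tool():
    s=ctrl.read_state();return s,np.array(s["ee_pos"]),R.from_rotvec(s["tool_rot"]).as_matrix()
E
python3 - <<'E'
from h import *
th=1.362;u,n=un(th)
for b,uv,lab in [(.025,(276,112),"bar e1"),(.025,(307,143),"bar e2"),(.067,(263,161),"knob tip"),(.045,(267,145),"slot a"),(.045,(286,178),"slot b"),(.045,(250,110),"lid edge corner near"),(.045,(340,192),"lid corner far")]:
    p=hit(*ray("scene",uv),H+b*n,n);d=p-H;print(lab,p.round(3),"u",(d@u).round(4),"y",(d@yh).round(4))
print(handle(th),handle(0),handle(.785))
s,p,M=tool();print(M.round(3))
for t,y in [(M.T@(handle(th)+[0,0,.095]-p),0)]: print(t)
E
```

```text
bar e1 [ 0.481 -0.046  0.326] u 0.2459 y -0.0528
bar e2 [ 0.591 -0.065  0.329] u 0.2493 y 0.0586
knob tip [ 0.511 -0.109  0.257] u 0.1672 y -0.012
slot a [ 0.488 -0.08   0.267] u 0.1816 y -0.039
slot b [ 0.567 -0.099  0.245] u 0.1596 y 0.0417
lid edge corner near [ 0.412 -0.059  0.299] u 0.2146 y -0.1184
lid corner far [ 0.714 -0.107  0.332] u 0.2483 y 0.1879
[ 0.53268624 -0.05509405  0.32486094] [0.57161 0.16008 0.105  ] [0.55570383 0.07214926 0.27085688]
[[ 0.957  0.292 -0.001]
 [ 0.292 -0.957  0.002]
 [-0.    -0.002 -1.   ]]
[ 0.49350233 -0.44159541 -0.17487624]
```

Call:
{"fn": "move_arm", "kwargs": {
  "moves": [
    {"jaw": 0.085, "dz": -0.045},
    {"dz": -0.045},
    {"dz": -0.045},
    {"dz": -0.04},
    {"dx": 0.041, "dy": -0.037},
    {"dx": 0.041, "dy": -0.037},
    {"dx": 0.041, "dy": -0.037},
    {"dx": 0.041, "dy": -0.037},
    {"dx": 0.041, "dy": -0.037},
    {"dx": 0.041, "dy": -0.037}
  ]
}}

```text
validation failed for argument at $.mo...
```

Call:
{"fn": "move_arm", "kwargs": {
  "moves": [
    {"dx": 0.041, "dy": -0.037},
    {"dx": 0.041, "dy": -0.037},
    {"dx": 0.041, "dy": -0.037},
    {"dx": 0.041, "dy": -0.037},
    {"dx": 0.041, "dy": -0.037},
    {"dx": 0.041, "dy": -0.037},
    {"twist": 9.1},
    {"twist": 9.1},
    {"twist": 9.1},
    {"twist": 0}
  ]
}}

```text
validation failed for argument at $.mo...
```

Run:
```python
from h import *
s,p,M=tool();print(s["time"],p,M.round(3),s["joint_pos"].round(2))
c=ctrl.calibration("wrist");print(c)
q,d=ctrl.read_camera("wrist");cv2.imwrite("pics/w1.png",q[:,:,::-1]);np.savez("w1.npz",p=q,d=d)
print(M.T@(handle(1.362)-p))
```

```text
0.1 [ 0.18921215 -0.62097884  0.24398397] [[ 0.957  0.292 -0.001]
 [ 0.292 -0.957  0.002]
 [-0.    -0.002 -1.   ]] [ 1.18  0.38  0.04  1.6  -0.02  1.16 -0.05]
{'vertical_fov': 65.70646984690485, 'cx': 320.3535371383904, 'cy': 199.64820856167728, 'origin': array([ 0.26680625, -0.59825127,  0.37292817]), 'attitude': array([-0.27304803,  0.20480273, -1.26361008])}
[ 0.49351677 -0.44136388 -0.07987652]
```

View pics/w1.png

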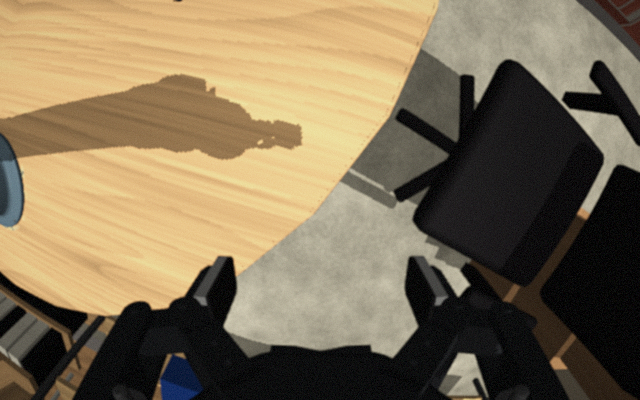

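The wrist view shows only the table edge and the fingers (about 220,280 and 425,280). The arm has not moved because the rows were refused, so I'll resend them with every field filled in.

Call:
{"fn": "move_arm", "kwargs": {
  "moves": [
    {"jaw": 0.085, "dx": 0, "dy": 0, "dz": -0.045, "twist": 0},
    {"jaw": 0.085, "dx": 0, "dy": 0, "dz": -0.045, "twist": 0},
    {"jaw": 0.085, "dx": 0, "dy": 0, "dz": -0.045, "twist": 0},
    {"jaw": 0.085, "dx": 0, "dy": 0, "dz": -0.04, "twist": 0},
    {"jaw": 0.085, "dx": 0.041, "dy": -0.037, "dz": 0, "twist": 0},
    {"jaw": 0.085, "dx": 0.041, "dy": -0.037, "dz": 0, "twist": 0},
    {"jaw": 0.085, "dx": 0.041, "dy": -0.037, "dz": 0, "twist": 0},
    {"jaw": 0.085, "dx": 0.041, "dy": -0.037, "dz": 0, "twist": 0},
    {"jaw": 0.085, "dx": 0.041, "dy": -0.037, "dz": 0, "twist": 0},
    {"jaw": 0.085, "dx": 0.041, "dy": -0.037, "dz": 0, "twist": 0}
  ]
}}

```text
time: 1.4
ee_pos: [0.3606, -0.3359, 0.42]
tool_rot: [-3.107, -0.463, 0.0]
contact_force: [1.3, -0.9, -0.0]
opening: 0.0849
grip_force: 0.0
```

Call:
{"fn": "move_arm", "kwargs": {
  "moves": [
    {"jaw": 0.085, "dx": 0.041, "dy": -0.037, "dz": 0, "twist": 0},
    {"jaw": 0.085, "dx": 0.041, "dy": -0.037, "dz": 0, "twist": 0},
    {"jaw": 0.085, "dx": 0.041, "dy": -0.037, "dz": 0, "twist": 0},
    {"jaw": 0.085, "dx": 0.041, "dy": -0.037, "dz": 0, "twist": 0},
    {"jaw": 0.085, "dx": 0.041, "dy": -0.037, "dz": 0, "twist": 0},
    {"jaw": 0.085, "dx": 0.041, "dy": -0.037, "dz": 0, "twist": 0},
    {"jaw": 0.085, "dx": 0, "dy": 0, "dz": 0, "twist": 9},
    {"jaw": 0.085, "dx": 0, "dy": 0, "dz": 0, "twist": 9},
    {"jaw": 0.085, "dx": 0, "dy": 0, "dz": 0, "twist": 9.3},
    {"jaw": 0.085, "dx": 0, "dy": 0, "dz": 0, "twist": 0}
  ]
}}

```text
time: 2.65
ee_pos: [0.5304, -0.0536, 0.4198]
tool_rot: [3.129, -0.28, -0.001]
contact_force: [-0.8, -1.0, -0.8]
opening: 0.0847
grip_force: 0.0
```

Run:
```python
from h import *
s,p,M=tool();print(s["time"],p,M.round(3),s["joint_pos"].round(2))
q,d=ctrl.read_camera("wrist");cv2.imwrite("pics/w2.png",q[:,:,::-1]);np.savez("w2.npz",p=q,d=d,cal=ctrl.calibration("wrist"))
print(M.T@(handle(1.362)-p))
```

```text
2.65 [ 0.53044487 -0.05360998  0.41984259] [[ 0.984 -0.178 -0.001]
 [-0.178 -0.984  0.   ]
 [-0.001  0.    -1.   ]] [ 0.49  0.09 -0.5   1.61  0.04  1.45 -1.76]
[0.00254796 0.00105099 0.0949797 ]
```

View pics/w2.png

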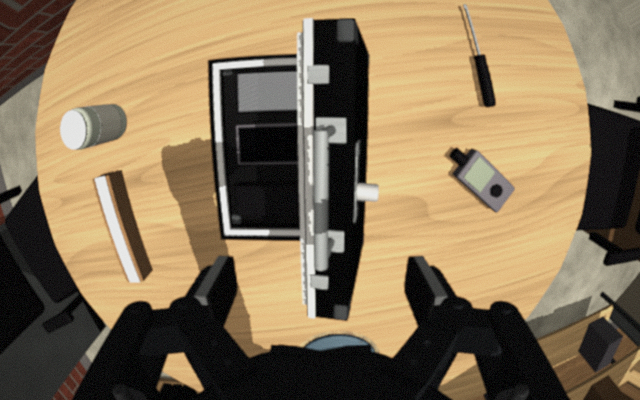

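The wrist view has the bar at column ~321, rows 128–272, centred between the fingers (about 220 and 425). The knob is at (367,192). I'll check the bar by rays, then descend.

Run:
```python
from h import *
z=np.load("w2.npz",allow_pickle=True);c=z["cal"].item();s,p,M=tool()
for uv in [(321,140),(321,200),(322,260)]:
    q=hit(*ray("wrist",uv,c),np.array([0,0,.325]),np.array([0,0,1]));print(q.round(4),(M.T@(q-p)).round(4),z["d"][uv[1],uv[0]], np.array(c["origin"]))
    o,v=ray("wrist",uv,c);a=-(R.from_rotvec(c["attitude"]).as_matrix().T@v)[2];print("depth pt",o+v/a*z["d"][uv[1],uv[0]])
```

```text
[ 0.5821 -0.0639  0.325 ] [0.0527 0.0009 0.0949] 0.21469827 [ 0.61023784 -0.06834165  0.54882711]
depth pt [ 0.58297214 -0.06399188  0.3318335 ]
[ 0.5371 -0.0558  0.325 ] [0.0069 0.0009 0.095 ] 0.23038201 [ 0.61023784 -0.06834165  0.54882711]
depth pt [ 0.5387554  -0.05605131  0.33015983]
[ 0.4856 -0.0474  0.325 ] [-0.0452  0.0018  0.095 ] 0.24495193 [ 0.61023784 -0.06834165  0.54882711]
depth pt [ 0.48917452 -0.04796663  0.33141238]
```

Call:
{"fn": "move_arm", "kwargs": {
  "force": 35,
  "moves": [
    {"jaw": 0.085, "dx": 0.003, "dy": 0.001, "dz": 0.03, "twist": 0},
    {"jaw": 0.085, "dx": 0, "dy": 0, "dz": 0.03, "twist": 0},
    {"jaw": 0.085, "dx": 0, "dy": 0, "dz": 0.025, "twist": 0},
    {"jaw": 0.085, "dx": 0, "dy": 0, "dz": 0.015, "twist": 0},
    {"jaw": 0.04, "dx": 0, "dy": 0, "dz": 0, "twist": 0},
    {"jaw": 0.02, "dx": 0, "dy": 0, "dz": 0, "twist": 0},
    {"jaw": 0.008, "dx": 0, "dy": 0, "dz": 0, "twist": 0},
    {"jaw": 0.0, "dx": 0, "dy": 0, "dz": 0, "twist": 0},
    {"jaw": 0.0, "dx": 0, "dy": 0, "dz": 0, "twist": 0},
    {"jaw": 0.0, "dx": 0, "dy": 0, "dz": 0, "twist": 0}
  ]
}}

```text
time: 3.95
ee_pos: [0.534, -0.055, 0.3213]
tool_rot: [-3.129, 0.283, -0.003]
contact_force: [-0.7, 0.2, 3.8]
opening: 0.0107
grip_force: 34.2
```

Run:
```python
from h import *
a=np.r_[np.linspace(1.462,.25,19)[:],.2,.15,.1017]
f=.2463*np.cos(a);z=.2463*np.sin(a)
for i in range(1,len(a)): print(i,a[i].round(3),"dy",(-(f[i]-f[i-1])).round(4),"dz",(z[i-1]-z[i]).round(4))
```

```text
1 1.395 dy -0.0164 dz 0.0024
2 1.327 dy -0.0162 dz 0.0035
3 1.26 dy -0.0159 dz 0.0045
4 1.193 dy -0.0156 dz 0.0056
5 1.125 dy -0.0152 dz 0.0066
6 1.058 dy -0.0147 dz 0.0076
7 0.991 dy -0.0142 dz 0.0086
8 0.923 dy -0.0136 dz 0.0096
9 0.856 dy -0.0129 dz 0.0104
10 0.789 dy -0.0121 dz 0.0113
11 0.721 dy -0.0114 dz 0.0121
12 0.654 dy -0.0105 dz 0.0128
13 0.587 dy -0.0096 dz 0.0135
14 0.519 dy -0.0087 dz 0.0141
15 0.452 dy -0.0077 dz 0.0147
16 0.385 dy -0.0067 dz 0.0152
17 0.317 dy -0.0057 dz 0.0156
18 0.25 dy -0.0046 dz 0.0159
19 0.2 dy -0.0027 dz 0.012
20 0.15 dy -0.0021 dz 0.0121
21 0.102 dy -0.0015 dz 0.0118
```

Call:
{"fn": "move_arm", "kwargs": {
  "moves": [
    {"jaw": 0, "dx": 0, "dy": -0.0164, "dz": 0.0024, "twist": 0},
    {"jaw": 0, "dx": 0, "dy": -0.0162, "dz": 0.0035, "twist": 0},
    {"jaw": 0, "dx": 0, "dy": -0.0159, "dz": 0.0045, "twist": 0},
    {"jaw": 0, "dx": 0, "dy": -0.0156, "dz": 0.0056, "twist": 0},
    {"jaw": 0, "dx": 0, "dy": -0.0152, "dz": 0.0066, "twist": 0},
    {"jaw": 0, "dx": 0, "dy": -0.0147, "dz": 0.0076, "twist": 0},
    {"jaw": 0, "dx": 0, "dy": -0.0142, "dz": 0.0086, "twist": 0}
  ]
}}

```text
time: 4.82
ee_pos: [0.5531, 0.052, 0.2804]
tool_rot: [3.129, -0.283, -0.0]
contact_force: [2.1, -1.2, 0.5]
opening: 0.0107
grip_force: 36.9
```

Call:
{"fn": "move_arm", "kwargs": {
  "moves": [
    {"jaw": 0, "dx": 0, "dy": -0.0136, "dz": 0.0096, "twist": 0},
    {"jaw": 0, "dx": 0, "dy": -0.0129, "dz": 0.0104, "twist": 0},
    {"jaw": 0, "dx": 0, "dy": -0.0121, "dz": 0.0113, "twist": 0},
    {"jaw": 0, "dx": 0, "dy": -0.0114, "dz": 0.0121, "twist": 0},
    {"jaw": 0, "dx": 0, "dy": -0.0105, "dz": 0.0128, "twist": 0},
    {"jaw": 0, "dx": 0, "dy": -0.0096, "dz": 0.0135, "twist": 0},
    {"jaw": 0, "dx": 0, "dy": -0.0087, "dz": 0.0141, "twist": 0},
    {"jaw": 0, "dx": 0, "dy": -0.0077, "dz": 0.0147, "twist": 0},
    {"jaw": 0, "dx": 0, "dy": -0.0067, "dz": 0.0152, "twist": 0}
  ]
}}

```text
time: 5.95
ee_pos: [0.5694, 0.1438, 0.1667]
tool_rot: [-3.128, 0.283, 0.001]
contact_force: [0.9, 0.2, -0.8]
opening: 0.0107
grip_force: 38.0
```

Call:
{"fn": "move_arm", "kwargs": {
  "moves": [
    {"jaw": 0, "dx": 0, "dy": -0.0057, "dz": 0.0156, "twist": 0},
    {"jaw": 0, "dx": 0, "dy": -0.0046, "dz": 0.0159, "twist": 0},
    {"jaw": 0, "dx": 0, "dy": -0.0027, "dz": 0.012, "twist": 0},
    {"jaw": 0, "dx": 0, "dy": -0.0021, "dz": 0.0121, "twist": 0},
    {"jaw": 0, "dx": 0, "dy": -0.001, "dz": 0.006, "twist": 0},
    {"jaw": 0, "dx": 0, "dy": -0.0005, "dz": 0.004, "twist": 0},
    {"jaw": 0, "dx": 0, "dy": 0, "dz": 0, "twist": 0}
  ]
}}

```text
time: 6.82
ee_pos: [0.5724, 0.1602, 0.1018]
tool_rot: [-3.127, 0.283, 0.0]
contact_force: [1.0, 6.1, -3.9]
opening: 0.0106
grip_force: 39.1
```

Call:
{"fn": "move_arm", "kwargs": {
  "moves": [
    {"jaw": 0, "dx": 0, "dy": 0.001, "dz": 0.002, "twist": 0},
    {"jaw": 0, "dx": 0, "dy": 0.001, "dz": 0.002, "twist": 0},
    {"jaw": 0, "dx": 0, "dy": 0, "dz": 0, "twist": 0}
  ]
}}

```text
time: 7.2
ee_pos: [0.5725, 0.1606, 0.0988]
tool_rot: [-3.124, 0.281, -0.003]
contact_force: [1.3, 7.8, -2.7]
opening: 0.0107
grip_force: 39.3
```

Call:
{"fn": "move_arm", "kwargs": {
  "moves": [
    {"jaw": 0, "dx": 0, "dy": 0.001, "dz": 0.002, "twist": 0},
    {"jaw": 0, "dx": 0, "dy": 0.001, "dz": 0.001, "twist": 0},
    {"jaw": 0, "dx": 0, "dy": 0, "dz": 0, "twist": 0}
  ]
}}

```text
time: 7.58
ee_pos: [0.5725, 0.1608, 0.0966]
tool_rot: [-3.121, 0.279, -0.005]
contact_force: [0.4, 9.6, -2.2]
opening: 0.0105
grip_force: 39.3
```

Run:
```python
from h import *
s,p,M=tool();print(s["time"],p,s["contact_force"],s["torque"])
for n in ("scene","top"):
    q,d=ctrl.read_camera(n);cv2.imwrite(f"pics/{n}1.png",q[:,:,::-1]);np.savez(f"{n}1.npz",p=q,d=d)
    P=cloud(n,d);r=P-H
    f=-(r@xh);y=r@yh
    m=(q.mean(-1)<60)&(f>.02)&(f<.15)&(abs(y)<.13)&(P[...,2]>.1)&(P[...,2]<.15);k=P[m]
    c=k.mean(0);A=np.c_[f[m],y[m],np.ones(m.sum())];b=np.linalg.lstsq(A,k[:,2],rcond=None)[0];print(n,m.sum(),"z at hinge",b[2],"slope fwd",b[0],"lat",b[1])
```

```text
7.575 [0.57252786 0.16078613 0.09660454] [ 0.37338444  9.62193739 -2.2283759 ] [ 1.74490041 -0.18081806  0.02150825]
scene 4784 z at hinge 0.12436264630299534 slope fwd 0.0033831947570383742 lat -0.0008975340200729903
top 2254 z at hinge 0.1255090817031433 slope fwd -0.001485384431730286 lat -3.2959442362590075e-05
```

The lid's top plane is flat (z 0.1245–0.1255, slope ≈0), so it is shut. I'll open only to 38 mm, since the lid face is close, and rise.

Call:
{"fn": "move_arm", "kwargs": {
  "moves": [
    {"jaw": 0.038, "dx": 0, "dy": -0.003, "dz": 0, "twist": 0},
    {"jaw": 0.038, "dx": 0, "dy": 0, "dz": 0, "twist": 0},
    {"jaw": 0.038, "dx": 0, "dy": 0, "dz": 0, "twist": 0},
    {"jaw": 0.038, "dx": 0, "dy": 0, "dz": -0.02, "twist": 0},
    {"jaw": 0.038, "dx": 0, "dy": 0, "dz": -0.04, "twist": 0},
    {"jaw": 0.0, "dx": -0.02, "dy": 0, "dz": -0.04, "twist": 0},
    {"jaw": 0.0, "dx": -0.02, "dy": 0.03, "dz": -0.04, "twist": 0},
    {"jaw": 0.0, "dx": -0.02, "dy": 0.03, "dz": 0, "twist": 0},
    {"jaw": 0.0, "dx": 0, "dy": 0.015, "dz": 0, "twist": 0},
    {"jaw": 0.0, "dx": 0, "dy": 0, "dz": 0, "twist": 0}
  ]
}}

```text
time: 8.93
ee_pos: [0.5004, 0.0933, 0.2355]
tool_rot: [3.127, -0.289, 0.001]
contact_force: [0.2, -0.4, -0.8]
opening: 0.0002
grip_force: 0.0
```

Run:
```python
from h import *
s,p,M=tool();c=ctrl.calibration("wrist");print(s["time"],p,s["contact_force"],M.round(3))
q,d=ctrl.read_camera("wrist");cv2.imwrite("pics/w3.png",q[:,:,::-1]);np.savez("w3.npz",p=q,d=d,cal=c)
for n in ("scene","top"):
    q,d=ctrl.read_camera(n);cv2.imwrite(f"pics/{n}2.png",q[:,:,::-1]);np.savez(f"{n}2.npz",p=q,d=d)
    P=cloud(n,d);r=P-H
    f=-(r@xh);y=r@yh
    m=(q.mean(-1)<60)&(f>.02)&(f<.15)&(abs(y)<.13)&(P[...,2]>.1)&(P[...,2]<.15);k=P[m]
    A=np.c_[f[m],y[m],np.ones(m.sum())];b=np.linalg.lstsq(A,k[:,2],rcond=None)[0];print(n,m.sum(),"z at hinge",b[2],"slope fwd",b[0],"lat",b[1])
    m=(P[...,2]>.132)&(P[...,2]<.152)&(f>.14)&(f<.2)&(abs(y)<.07);print("knob",m.sum(),np.median(f[m]),np.median(y[m]),P[m][:,2].max() if m.any() else 0)
K=H-.17*xh;K[2]=.144;print("knob f.17,y0 in tool",(M.T@(K-p)).round(4))
```

```text
8.925 [0.50035778 0.09327233 0.23549838] [ 0.18400389 -0.37580776 -0.83849623] [[ 0.983 -0.183  0.001]
 [-0.183 -0.983 -0.001]
 [ 0.001  0.001 -1.   ]]
scene 4772 z at hinge 0.12437371557855069 slope fwd 0.0006690215492352802 lat -0.00034926342758398454
knob 62 0.1690783692860124 -0.006472330650829864 0.15015982722538124
top 2681 z at hinge 0.1252263325333237 slope fwd -0.002581897133750186 lat 0.0006927072734756734
knob 1 0.14899352817752126 0.04932977541082529 0.133055953859202
knob f.17,y0 in tool [ 0.0581 -0.0038  0.0915]
```

View pics/w3.png

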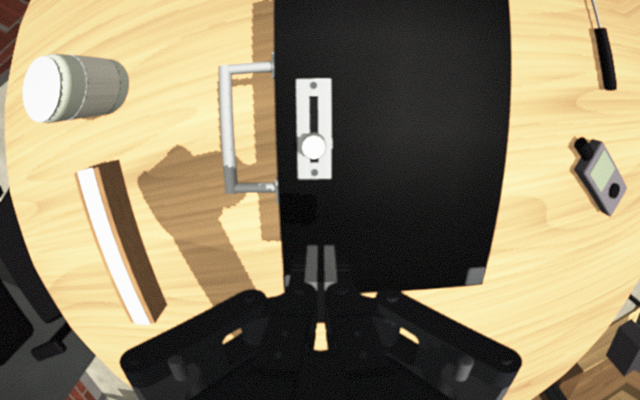

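The case is shut, with the knob top at wrist px (313,147) and the free slot running up to row ~97. I'll locate the knob by ray.

Run:
```python
from h import *
s,p,M=tool();c=np.load("w3.npz",allow_pickle=True)["cal"].item()
for uv,z in [((313.5,147),.147),((313.5,97),.127),((313.5,86),.127),((313.5,172),.127),((227,68),.105),((230,190),.105)]:
    q=hit(*ray("wrist",uv,c),np.array([0,0,z]),np.array([0,0,1.]));r=q-H;print(uv,"fwd",(-(r@xh)).round(4),"y",(r@yh).round(4),"tool",(M.T@(q-p)).round(4))
```

```text
(313.5, 147) fwd 0.1706 y -0.0096 tool [ 0.0491 -0.001   0.0881]
(313.5, 97) fwd 0.1707 y 0.0261 tool [ 0.0847 -0.0011  0.1081]
(313.5, 86) fwd 0.1706 y 0.0345 tool [ 0.0932 -0.0011  0.1081]
(313.5, 172) fwd 0.1713 y -0.0324 tool [ 0.0262 -0.0016  0.1081]
(227, 68) fwd 0.2439 y 0.0545 tool [ 0.1132 -0.0743  0.1302]
(230, 190) fwd 0.2471 y -0.053 tool [ 0.0057 -0.0775  0.1302]
```

Call:
{"fn": "move_arm", "kwargs": {
  "moves": [
    {"jaw": 0, "dx": 0.009, "dy": -0.001, "dz": 0.03, "twist": 0},
    {"jaw": 0, "dx": 0, "dy": 0, "dz": 0.03, "twist": 0},
    {"jaw": 0, "dx": 0, "dy": 0, "dz": 0.02, "twist": 0},
    {"jaw": 0, "dx": 0, "dy": 0, "dz": 0.009, "twist": 0},
    {"jaw": 0, "dx": 0, "dy": 0, "dz": 0, "twist": 0}
  ]
}}

```text
time: 9.7
ee_pos: [0.5088, 0.0955, 0.1456]
tool_rot: [-3.128, 0.281, 0.002]
contact_force: [0.2, 0.3, -0.2]
opening: -0.0003
grip_force: 0.0
```

Call:
{"fn": "move_arm", "kwargs": {
  "moves": [
    {"jaw": 0, "dx": 0.006, "dy": 0.003, "dz": 0, "twist": 0},
    {"jaw": 0, "dx": 0.006, "dy": 0, "dz": 0, "twist": 0},
    {"jaw": 0, "dx": 0.006, "dy": 0, "dz": 0, "twist": 0},
    {"jaw": 0, "dx": 0.006, "dy": 0, "dz": 0, "twist": 0},
    {"jaw": 0, "dx": 0.006, "dy": 0, "dz": 0, "twist": 0}
  ]
}}

```text
time: 10.32
ee_pos: [0.5379, 0.0865, 0.1463]
tool_rot: [3.129, -0.283, -0.001]
contact_force: [-1.5, 0.3, 1.3]
opening: -0.0002
grip_force: 0.8
```

Call:
{"fn": "move_arm", "kwargs": {
  "moves": [
    {"jaw": 0, "dx": 0.006, "dy": 0, "dz": 0, "twist": 0},
    {"jaw": 0, "dx": 0.005, "dy": 0, "dz": 0, "twist": 0},
    {"jaw": 0, "dx": 0.004, "dy": 0, "dz": 0, "twist": 0},
    {"jaw": 0, "dx": 0.002, "dy": 0, "dz": 0, "twist": 0},
    {"jaw": 0, "dx": 0, "dy": 0, "dz": 0, "twist": 0}
  ]
}}

```text
time: 10.95
ee_pos: [0.5532, 0.0838, 0.146]
tool_rot: [3.128, -0.282, -0.005]
contact_force: [-5.2, 1.5, 3.5]
opening: 0.0002
grip_force: 2.5
```

Call:
{"fn": "move_arm", "kwargs": {
  "moves": [
    {"jaw": 0, "dx": 0.003, "dy": 0, "dz": 0, "twist": 0},
    {"jaw": 0, "dx": 0.002, "dy": 0, "dz": 0, "twist": 0},
    {"jaw": 0, "dx": 0, "dy": 0, "dz": 0, "twist": 0}
  ]
}}

```text
time: 11.32
ee_pos: [0.5535, 0.0839, 0.1459]
tool_rot: [3.126, -0.28, -0.021]
contact_force: [-14.9, 1.3, 12.8]
opening: -0.0002
grip_force: 7.2
```

Call:
{"fn": "move_arm", "kwargs": {
  "moves": [
    {"jaw": 0, "dx": -0.01, "dy": 0, "dz": 0, "twist": 0},
    {"jaw": 0, "dx": -0.01, "dy": 0, "dz": 0, "twist": 0},
    {"jaw": 0, "dx": 0, "dy": 0, "dz": -0.03, "twist": 0},
    {"jaw": 0.038, "dx": 0, "dy": 0, "dz": -0.04, "twist": 0},
    {"jaw": 0.038, "dx": 0.01, "dy": -0.039, "dz": -0.02, "twist": 0},
    {"jaw": 0.038, "dx": 0.01, "dy": -0.039, "dz": 0, "twist": 0},
    {"jaw": 0.038, "dx": 0, "dy": 0, "dz": 0, "twist": 0},
    {"jaw": 0.038, "dx": 0, "dy": 0, "dz": 0, "twist": 0}
  ]
}}

```text
time: 12.32
ee_pos: [0.5735, 0.1582, 0.2357]
tool_rot: [3.128, -0.284, -0.0]
contact_force: [-0.5, -0.0, -0.5]
opening: 0.038
grip_force: 0.0
```

Run:
```python
from h import *
s,p,M=tool();c=ctrl.calibration("wrist");print(s["time"],p,s["opening"])
q,d=ctrl.read_camera("wrist");cv2.imwrite("pics/w4.png",q[:,:,::-1])
np.savez("w4.npz",p=q,d=d,cal=c)
print("handle in tool",M.T@(handle(0)-p))
```

```text
12.325 [0.57348912 0.15821229 0.23565574] 0.038049366237408205
handle in tool [-0.00216838 -0.00164677  0.13065423]
```

View pics/w4.png

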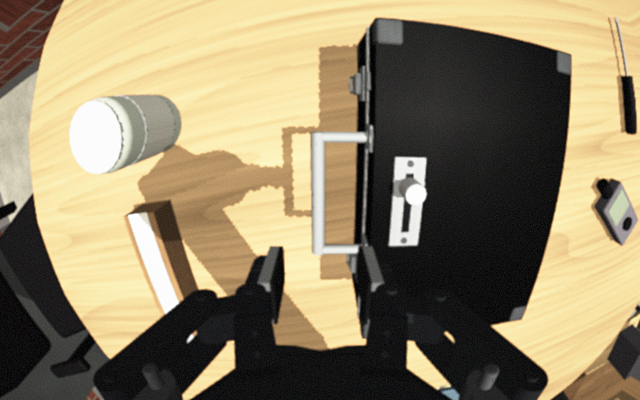

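The catch knob has moved to the far end of its slot (413,192), and the bar is at column ~318 between the fingers. I'll check the knob travel by ray.

Run:
```python
from h import *
s,p,M=tool();c=np.load("w4.npz",allow_pickle=True)["cal"].item()
for uv,z in [((415,193.5),.147),((410,165),.127),((404,240),.127),((319,140),.105),((319,195),.105),((319,245),.105)]:
    q=hit(*ray("wrist",uv,c),np.array([0,0,z]),np.array([0,0,1.]));r=q-H;print(uv,"fwd",(-(r@xh)).round(4),"y",(r@yh).round(4),"tool",(M.T@(q-p)).round(4))
```

```text
(415, 193.5) fwd 0.1711 y 0.0162 tool [0.0142 0.0715 0.0886]
(410, 165) fwd 0.1708 y 0.034 tool [0.032  0.0717 0.1086]
(404, 240) fwd 0.1701 y -0.0324 tool [-0.0344  0.0726  0.1087]
(319, 140) fwd 0.2439 y 0.0504 tool [ 0.0481 -0.0016  0.1305]
(319, 195) fwd 0.2441 y 0.0019 tool [-0.0003 -0.0016  0.1305]
(319, 245) fwd 0.2443 y -0.047 tool [-0.0492 -0.0016  0.1305]
```

Call:
{"fn": "move_arm", "kwargs": {
  "force": 35,
  "moves": [
    {"jaw": 0.038, "dx": 0, "dy": -0.0015, "dz": 0.04, "twist": 0},
    {"jaw": 0.038, "dx": 0, "dy": 0, "dz": 0.04, "twist": 0},
    {"jaw": 0.038, "dx": 0, "dy": 0, "dz": 0.035, "twist": 0},
    {"jaw": 0.038, "dx": 0, "dy": 0, "dz": 0.02, "twist": 0},
    {"jaw": 0.038, "dx": 0, "dy": 0, "dz": 0, "twist": 0},
    {"jaw": 0.015, "dx": 0, "dy": 0, "dz": 0, "twist": 0},
    {"jaw": 0.0, "dx": 0, "dy": 0, "dz": 0, "twist": 0},
    {"jaw": 0.0, "dx": 0, "dy": 0, "dz": 0, "twist": 0},
    {"jaw": 0.0, "dx": 0, "dy": 0, "dz": 0, "twist": 0}
  ]
}}

```text
time: 13.5
ee_pos: [0.5752, 0.1605, 0.1031]
tool_rot: [-3.129, 0.284, -0.005]
contact_force: [-1.1, -1.2, 5.8]
opening: 0.0107
grip_force: 34.4
```

Run:
```python
import numpy as np
a=np.linspace(.1017,.887,15)
f=.2463*np.cos(a);z=.2463*np.sin(a)
for i in range(1,len(a)): print(i,"dy",(f[i-1]-f[i]).round(4),"dz",(z[i-1]-z[i]).round(4))
```

```text
1 dy 0.0018 dz -0.0137
2 dy 0.0026 dz -0.0136
3 dy 0.0033 dz -0.0134
4 dy 0.0041 dz -0.0132
5 dy 0.0048 dz -0.013
6 dy 0.0055 dz -0.0127
7 dy 0.0062 dz -0.0123
8 dy 0.0069 dz -0.012
9 dy 0.0076 dz -0.0116
10 dy 0.0082 dz -0.0111
11 dy 0.0088 dz -0.0106
12 dy 0.0094 dz -0.0101
13 dy 0.0099 dz -0.0096
14 dy 0.0105 dz -0.009
```

Only a small lift first, to check that the guard stays behind.

Call:
{"fn": "move_arm", "kwargs": {
  "moves": [
    {"jaw": 0, "dx": 0, "dy": 0.0018, "dz": -0.0137, "twist": 0},
    {"jaw": 0, "dx": 0, "dy": 0.0026, "dz": -0.0136, "twist": 0},
    {"jaw": 0, "dx": 0, "dy": 0.0033, "dz": -0.0134, "twist": 0},
    {"jaw": 0, "dx": 0, "dy": 0.0041, "dz": -0.0132, "twist": 0},
    {"jaw": 0, "dx": 0, "dy": 0.0048, "dz": -0.013, "twist": 0},
    {"jaw": 0, "dx": 0, "dy": 0.0055, "dz": -0.0127, "twist": 0},
    {"jaw": 0, "dx": 0, "dy": 0.0062, "dz": -0.0123, "twist": 0}
  ]
}}

```text
time: 14.38
ee_pos: [0.5704, 0.1339, 0.1948]
tool_rot: [-3.125, 0.283, -0.007]
contact_force: [5.4, 1.4, -4.2]
opening: 0.0105
grip_force: 34.0
```

Call:
{"fn": "move_arm", "kwargs": {
  "moves": [
    {"jaw": 0, "dx": 0, "dy": 0.0069, "dz": -0.012, "twist": 0},
    {"jaw": 0, "dx": 0, "dy": 0.0076, "dz": -0.0116, "twist": 0},
    {"jaw": 0, "dx": 0, "dy": 0.0082, "dz": -0.0111, "twist": 0},
    {"jaw": 0, "dx": 0, "dy": 0.0088, "dz": -0.0106, "twist": 0},
    {"jaw": 0, "dx": 0, "dy": 0.0094, "dz": -0.0101, "twist": 0},
    {"jaw": 0, "dx": 0, "dy": 0.0099, "dz": -0.0096, "twist": 0},
    {"jaw": 0, "dx": 0, "dy": 0.0105, "dz": -0.009, "twist": 0},
    {"jaw": 0, "dx": 0, "dy": 0, "dz": 0, "twist": 0},
    {"jaw": 0, "dx": 0, "dy": 0, "dz": 0, "twist": 0}
  ]
}}

```text
time: 15.5
ee_pos: [0.56, 0.076, 0.2701]
tool_rot: [-3.124, 0.28, -0.011]
contact_force: [5.0, 3.9, 3.1]
opening: 0.0108
grip_force: 34.5
```

Run:
```python
from h import *
s,p,M=tool();print(s["time"],p,s["contact_force"],s["opening"],s["grip_force"])
r=p+[0,0,.005]-H;print("phi",np.arctan2(r[2],-(r@xh)),"theta",np.arctan2(r[2],-(r@xh))-.1017)
for n in ("scene","top"):
    q,d=ctrl.read_camera(n);np.savez(f"{n}3.npz",p=q,d=d);P=cloud(n,d)-H;f=-(P@xh);y=P@yh;z=P[...,2]
    m=(abs(y)<.15)&(q.mean(-1)<60)&(z-f>.045)&(z-f<.085)&(f>-.03)&(f<.13)&(z>.05)
    if m.sum()>50:
        b=np.polyfit(f[m],z[m],1);print(n,m.sum(),"lid angle",np.arctan(b[0]))
    m=(abs(y)<.14)&(f>.16)&(f<.195)&(d>0);print(n,"pts f.16-.195: z rel hinge",np.percentile(z[m],[5,25,50,75,95]).round(3))
    if n=="scene": cv2.imwrite("pics/s3.png",cv2.convertScaleAbs(cv2.resize(q[60:290,190:430,::-1],None,fx=2.5,fy=2.5,interpolation=2),alpha=1.5,beta=20))
    else: cv2.imwrite("pics/t3.png",cv2.convertScaleAbs(cv2.resize(q[130:280,240:380,::-1],None,fx=3.5,fy=3.5,interpolation=2),alpha=1.5,beta=20))
a=cv2.imread("pics/s3.png");b=cv2.imread("pics/t3.png");h=max(len(a),len(b))
pad=lambda i:cv2.copyMakeBorder(i,0,h-len(i),0,0,0)
cv2.imwrite("pics/st3.png",cv2.resize(np.hstack([pad(a),pad(b)]),(800,int(800*h/(a.shape[1]+b.shape[1])))))
```

```text
15.5 [0.56000409 0.07604274 0.27007193] [5.02819629 3.93915563 3.1464959 ] 0.010778864935724945 34.46370720863342
phi 0.8831583602628997 theta 0.7814583602628997
scene 8271 lid angle 0.7638317791841132
scene pts f.16-.195: z rel hinge [-0.052  0.202  0.278  0.381  0.44 ]
top 2553 lid angle 0.7582820188355368
top pts f.16-.195: z rel hinge [-0.058 -0.003  0.527  0.54   0.551]
```

View pics/st3.png

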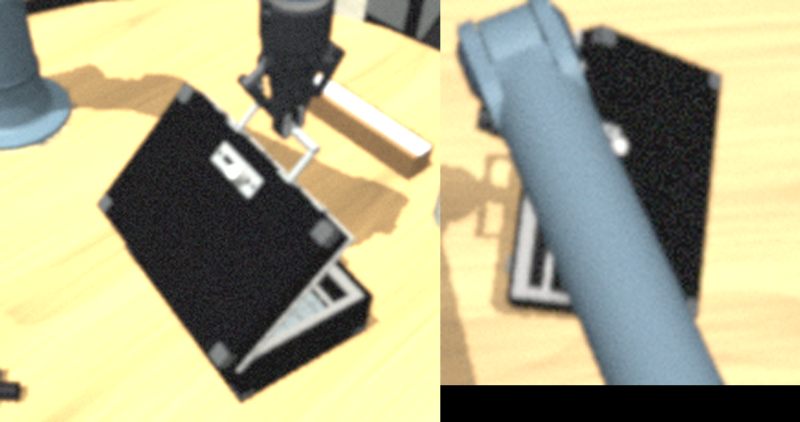

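The lid is held at about 44°. The guard's wires lie flat across the case: the top view shows bars at the rim, and depth puts its front bar at about 77 mm. The catch sits at the far end of its slot, so I'm handing in.

```bash
python3 -c "
from h import *
print(ctrl.hand_in())"
```

```text
the job is handed in; nothing more can be done
None
```

I lowered the lid and guard together until the case was shut, slid the catch to the far end of its slot, then raised the lid alone to about 44°. The gripper still holds it there by the handle, the guard lies flat over the case, and the job is handed in at about 15.6 s of the 62 s.

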